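# Photograph the ring carton with the two-stage shutter

## Robot

A 7-joint arm with a two-finger parallel gripper is mounted at the origin on a cart in front of the work surface, level with it; the furniture and walls round the work are solid. World frame = base frame: x ahead of the robot, y to its left, z up, the work surface at z = 0. Lengths are in m, angles in rad, forces in N, time in s.
With the tool pointing down it reaches from about 0.4 to 0.875 m from the base axis. Payload 6.5 kg.
Tool frame: the origin (TCP) lies midway between the tips of the shut fingers; the grasp point (between the pads) lies 19 mm behind it; z points along the fingers, y is the line along which they close (so a half turn about z gives the same grasp; the last joint's range is limited). The gripper opens to 88 mm and grips with 3 to 60 N. Pads are 18 mm wide; open, the fingers measure 123 mm over their backs; the gripper's body (75 mm by 187 mm) begins 45 mm behind the grasp point.
Start: joints at [1.074, 0.536, -0.004, 1.538, 0.003, 1.067, -0.071], TCP at [0.271, -0.591, 0.239] pointing down, gripper open.
Joint ranges: [-2.7, 2.7], [-0.37, 2.16], [-1.27, 1.26], [0.24, 2.4], [-1.31, 4.45], [0.19, 1.91], [-2.76, 2.76]. Speed limits (rad/s): [2.39, 2.39, 3.14, 3.14, 3.14, 3.14, 3.14].

## Interface

Orientations are given as a unit quaternion [w, x, y, z].
In Python, from workcell import * gives the robot as it stands. The module is installed in compiled form; this text tells all that it offers. Calls block until the motion is done:
- move_ptp(position, orientation): joint-space move of the TCP to a pose.
- movel(position, rot=None, rate=0.15): straight line of the TCP; rot=None keeps the orientation; rate is the mean speed in m/s.
- move_j(angles): joint-space move.
- set_gripper(opening, grasp_force=None): finger opening in m; grasp_force is the grip in N (None keeps the last); returns when the fingers have stopped.
- dwell(seconds).
- inverse_kinematics(position, orientation): joint angles nearest the present ones, or None.
- get_obs(): the state.
- grab_frame(name): name is "scene" or "top" or "wrist"; returns the picture (400x640x3 uint8, red, green, blue); there is no depth.
- get_calibration(name): a dict with "camera_matrix" (3x3 intrinsics, pixels), "extrinsics" (4x4, takes a point from world to camera coordinates). Camera axes: x right, y up, looking along -z (the intrinsics and any distortion apply to the point x, -y, -z); pixel columns grow to the right and rows downward; lengths in m; the calibration is good to about 2 mm. A picture is of the moment at which its call begins: read the wrist's pose just before it. get_calibration takes no time and is no camera call; for the wrist camera it gives the pose at the moment of the call.
A pose or a line that the arm cannot do raises IKError and nothing moves.
- finish_job(): hands the job in; it is judged then, once.
Trained networks look in the newest picture that a camera, given by its name, has taken for a name from the list of things; names that differ only in an ending like _2 or _b are one class to them, and where a whole thing is asked for, a point or a joint stands for the part that bears it (a point fixed in the world has none). Each returns a list of dicts, best first, with "p" (0 to 1); they miss things now and then, are a little off and sometimes report something else, mostly with a low value. They report only what shows in the picture. A call takes as long as a camera call.
- recognise(query, camera): "location" ([row, column] in pixels, amid what is visible of it).
- regions_of(query, camera): "pixels" (400x640 bool, what is visible of it) and "location" ([row, column] in pixels, amid what is visible of it).
The state is a dict: "t": time; "joint_positions": joint angles; "joint_velocities": joint speeds; "tau": joint torques, N m; "ee_pos": TCP position; "tool_rot": TCP orientation; "force": force on the tool from outside, world axes, zero at the start; "wrist_torque": the same for the moment, N m; "width": finger opening in m; "finger_force": force on a finger pad.
Only numpy, scipy, OpenCV 4.12 (cv2) and the standard library are available. Lean on these libraries where they do the work, as an engineer would, in place of code of your own. Each camera call takes 0.05 s, during which the arm holds its last target. There are 200 camera calls.

## Task

Take the brown ring carton out of the yellow bin and stand it on the photo station, centred against the grey backstop and square to it, with its printed label facing the camera lens. Then press the camera's red shutter button down to its first stop and hold it there for about a second so that the camera focuses, press it all the way down to take the picture, and let it come up again. The carton is to stay in place and the other things on the bench are to be left as they are.

Things in the scene. Friction and masses are not known exactly. Their poses are not given: they have to be found in the camera images.
- photo_station: Fixed photo station, 255 x 94 mm aluminium base plate 10 mm thick (top at z 10 mm), origin at bench level; +x points from the camera (near end) to the backstop (far end), z up. Black camera 98 mm wide at x -99..-63 mm, top at z 86 mm, lens reaching to x -29 mm and z 78 mm. Grey upright backstop, 74 mm wide, face towards the camera at x +112 mm, top at z 60 mm.
- stand_spot (a point): Point on top of the photo station's plate where the middle of the carton's underside is when the carton stands centred with its back flush against the backstop; axes as the station's (x towards the backstop, y across, z up). It is 22 mm in front of the backstop's face and 119 mm in front of the lens.
- release_top (a point): Middle of the top of the red mushroom shutter button (19 mm across) on the camera's right shoulder, 101 mm over the bench when up, 15 mm proud of the camera's top; moves with the button. It is pressed straight down. It is 33 mm off the camera's centre line, to the -y side of the station.
- release_half (a joint): First travel of the shutter button, in m: 0 up, 0.0035 at the first stop. A soft spring: 0.7 N to start, 2 N at the stop. At the stop a stiffer spring blocks the button until it is pressed with 5 N.
- release_full (a joint): Second travel of the shutter button, in m, added to the first: 0 until about 5 N is reached, 0.0035 fully down (7 N). Fully down the button has gone 7 mm in all. Both travels spring back to 0 when let go.
- yellow_bin: Loose open yellow bin, 126 x 96 mm over its rim, 50 mm high, 0.4 kg; inside 116 mm along its x and 86 mm along its y, floor at 2 mm. Origin at the middle of its underside, z up.
- ring_carton: Closed brown card carton, 44 mm (x) x 60 mm (y) x 55 mm (z), 0.1 to 0.2 kg, rigid; origin at the middle of its underside, z up. The printed label is on its -x face. It stands upright in the yellow bin, lined up with it, close to the bin's +y wall: there is about 30 mm free inside the bin on its two x faces, but only a few mm on one y face.
- label (a point): Middle of the carton's labelled -x face, 28 mm over the carton's underside; axes as the carton's.
- glue_bottle: Bystander: slim blue bottle standing upright, 29 mm across, 110 mm high; origin at its underside.
- gauge_ring: Bystander: grey steel ring gauge lying flat, 48 mm across, 14 mm high; origin at its underside.
- tape_measure: Bystander: yellow tape measure standing behind the photo station, 35 x 77 mm, 62 mm high; origin at its underside.
- hopper: Fixed orange cell hopper at the back left, taller than 0.4 m; its origin is under its middle. The arm starts beside it: draw the arm in and up before swinging to the right.
- control_box: Fixed operator box with a sloping screen in front of the hopper, about 290 x 330 mm, 154 mm high. Not used here; pass over or round it.

How it is judged:
By the outcome, as a careful person would: the job done as asked, in the order asked, and still so for the second after the job is handed in, with the robot touching nothing.
It also fails if it takes over 69 s, if anything falls off the work surface, if the arm or the gripper's body presses on something with over 40 N, if the wrist force passes 120 N, or if a joint passes its speed limit or range.

## Working session

There is one attempt and no reset: what is moved stays moved. The work goes in short steps, each a Python script; the robot and the scene stay as the last script left them, time stands still between calls to the robot, and variables do not carry over. Pictures are saved under pics/ and viewed, at most 10 in all, crops included, and the job is handed in when it is done.

```bash
mkdir -p pics
cat > h.py <<'E'
from workcell import *
import numpy as np, cv2
def save(im,n): cv2.imwrite('pics/'+n+'.png',cv2.cvtColor(im,cv2.COLOR_RGB2BGR))
def proj(cal,P):
    P=np.atleast_2d(P);E=np.array(cal['extrinsics']);K=np.array(cal['camera_matrix'])
    c=P@E[:3,:3].T+E[:3,3]; q=np.c_[c[:,0],-c[:,1],-c[:,2]]@K.T
    return q[:,:2]/q[:,2:]
def ray(cal,rc):
    E=np.array(cal['extrinsics']);K=np.array(cal['camera_matrix'])
    d=np.linalg.solve(K,[rc[1],rc[0],1.]);d=np.array([d[0],-d[1],-d[2]])
    R=E[:3,:3];return -R.T@E[:3,3],R.T@d
def onz(cal,rc,z):
    o,d=ray(cal,rc);return o+d*(z-o[2])/d[2]
E
python3 - <<'E'
from h import *
print(get_obs())
ims=[]
for c in('scene','top'):
    im=grab_frame(c);save(im,c+'0');cal=get_calibration(c);print(c,{k:np.round(v,4).tolist() if k in('camera_matrix','extrinsics') else v for k,v in cal.items()})
    for n in('photo_station','release_top','yellow_bin','ring_carton','label','glue_bottle','gauge_ring','tape_measure'):
        print(n,[(np.round(r['location']).tolist(),round(r['p'],2),np.round(onz(cal,r['location'],.03),3).tolist()) for r in recognise(n,c)[:2]])
E
```

```text
{'t': 0.0, 'joint_positions': array([ 1.07377737,  0.5371278 , -0.00444908,  1.53884132,  0.00259731,
        1.06731975, -0.07118207]), 'joint_velocities': array([-6.77544236e-04, -2.65560104e-04,  8.22640026e-04,  1.52950976e-03,
        8.38112155e-05,  8.50504683e-04, -3.27255607e-05]), 'tau': array([ 3.24219866e-05, -5.70978642e+01,  9.90707651e-01, -2.51604152e+01,
       -5.62098669e-02,  1.77538296e-02,  1.69179234e-04]), 'ee_pos': array([ 0.27118822, -0.59005906,  0.23787625]), 'tool_rot': array([-8.11234753e-04,  9.76878182e-01,  2.13795002e-01, -2.37257028e-04]), 'force': array([ 0.08634195, -0.7108418 , -0.16776344]), 'wrist_torque': array([-0.06094354, -0.02252169,  0.01094106]), 'finger_force': 0.0, 'width': 0.08771083035229332}
scene {'camera_matrix': [[470.2766, 0.0, 322.5815], [0.0, 470.2766, 192.8989], [0.0, 0.0, 1.0]], 'extrinsics': [[0.8563, -0.5161, -0.0193, -0.5776], [0.3113, 0.486, 0.8167, -0.1743], [-0.4121, -0.7053, 0.5768, -1.3254], [0.0, 0.0, 0.0, 1.0]]}
photo_station [([225.0, 343.0], 0.92, [0.588, -0.259, 0.03])]
release_top []
yellow_bin [([278.0, 365.0]
[... 336 characters left out ...]
ra_matrix': [[488.6994, 0.0, 321.2188], [0.0, 488.6994, 198.704], [0.0, 0.0, 1.0]], 'extrinsics': [[0.0035, -1.0, -0.0082, -0.1357], [0.9973, 0.0029, 0.0739, -0.5894], [-0.0739, -0.0085, 0.9972, -1.6161], [0.0, 0.0, 0.0, 1.0]]}
photo_station [([210.0, 355.0], 0.59, [0.551, -0.245, 0.03])]
release_top []
yellow_bin [([218.0, 416.0], 0.63, [0.524, -0.45, 0.03]), ([209.0, 354.0], 0.45, [0.555, -0.242, 0.03])]
ring_carton [([224.0, 409.0], 0.81, [0.506, -0.426, 0.03])]
label [([224.0, 411.0], 0.8, [0.505, -0.433, 0.03])]
glue_bottle [([163.0, 397.0], 0.4, [0.711, -0.387, 0.03])]
gauge_ring [([197.0, 440.0], 0.54, [0.596, -0.53, 0.03])]
tape_measure [([153.0, 325.0], 0.65, [0.743, -0.145, 0.03])]
```

Run:
```python
import cv2
a=cv2.imread('pics/scene0.png');b=cv2.imread('pics/top0.png')
cv2.imwrite('pics/crop0.png',cv2.resize(b[110:300,270:500],None,fx=3.2,fy=3.2,interpolation=2)[:600])
```

```text
(no output)
```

View pics/scene0.png

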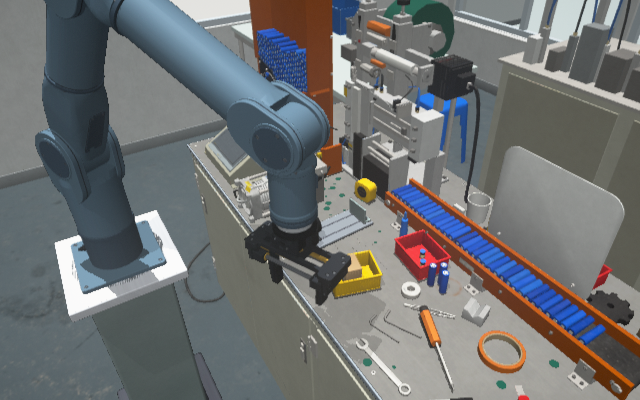

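View pics/crop0.png

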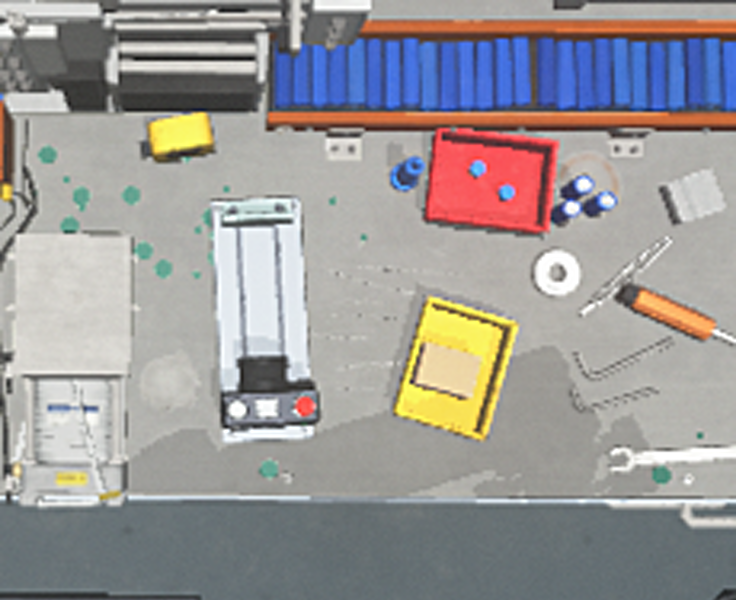

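```bash
cat >> h.py <<'E'
def q(psi): return np.array([0,np.cos(psi/2),np.sin(psi/2),0])
def look(n,names,z=.03,k=2):
    cal=get_calibration('wrist');im=grab_frame('wrist');save(im,n);np.savez('pics/'+n+'.npz',E=cal['extrinsics'],K=cal['camera_matrix'])
    out={}
    for m in names:
        rs=regions_of(m,'wrist')[:k]
        for i,r in enumerate(rs):
            print(n,m,np.round(r['location']).tolist(),round(r['p'],2),int(r['pixels'].sum()),np.round(onz(cal,r['location'],z),4).tolist())
            np.save(f'pics/{n}_{m}_{i}.npy',r['pixels'])
E
python3 - <<'E'
from h import *
N=('photo_station','release_top','yellow_bin','ring_carton','label')
for i,p in enumerate([[.50,-.40,.36],[.55,-.30,.36]]):
    for psi in(.4,.8,0,-.4):
        j=inverse_kinematics(p,q(psi))
        if j is not None:break
    print(psi,np.round(j,2)); move_ptp(p,q(psi)); dwell(.2); E=get_calibration('wrist')['extrinsics'];print(-E[:3,:3].T@E[:3,3],-E[2,:3]);look('w%d'%i,N)
print(get_obs()['t'],get_obs()['ee_pos'])
E
```

```text
0.4 [ 0.64  0.43 -0.05  1.41  0.02  1.3  -0.58]
[ 0.57077449 -0.37091568  0.50419902] [-0.27834374 -0.11644381 -0.95339687]
w0 photo_station [79.0, 235.0] 0.83 10517 [0.555, -0.242, 0.03]
w0 release_top [148.0, 223.0] 0.55 170 [0.4475, -0.2569, 0.03]
w0 yellow_bin [149.0, 347.0] 0.97 3833 [0.5243, -0.4419, 0.03]
w0 ring_carton [158.0, 327.0] 0.92 1246 [0.4989, -0.4182, 0.03]
w0 label [155.0, 330.0] 0.96 1260 [0.5048, -0.4206, 0.03]
0.4 [ 0.49  0.4  -0.09  1.45  0.03  1.29 -0.77]
[ 0.62106084 -0.2712519   0.50475649] [-0.27771218 -0.11714671 -0.95349494]
w1 photo_station [130.0, 283.0] 0.65 9473 [0.5623, -0.2362, 0.03]
w1 yellow_bin [198.0, 386.0] 0.79 3436 [0.5252, -0.4384, 0.03]
w1 ring_carton [210.0, 370.0] 0.75 1101 [0.4951, -0.4228, 0.03]
w1 ring_carton [195.0, 383.0] 0.35 3405 [0.5275, -0.4316, 0.03]
w1 label [206.0, 374.0] 0.95 1148 [0.5029, -0.4253, 0.03]
3.65 [ 0.5498491  -0.30035278  0.35999261]
```

Run:
```python
import cv2,numpy as np
a=cv2.imread('pics/w0.png');b=cv2.imread('pics/w1.png')
c=np.hstack([a[0:260,130:430],b[20:280,170:470]])
cv2.imwrite('pics/c1.png',cv2.resize(c,(800,346),interpolation=2))
cv2.imwrite('pics/c2.png',cv2.resize(a[0:225,150:450],(800,600),interpolation=2))
```

```text
(no output)
```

View pics/c2.png

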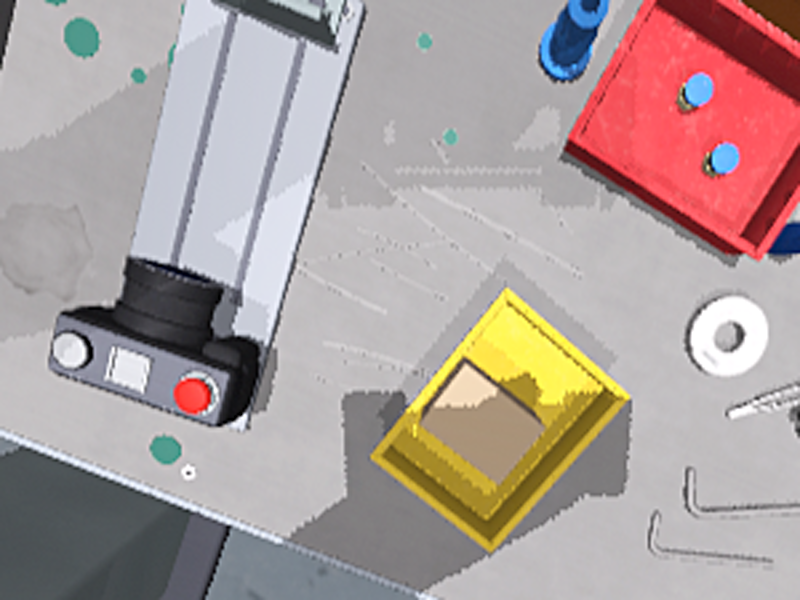

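The view shows the bin rim corners at about crop (507,288),(631,398),(491,553),(372,458). The carton sits against the bin's left (+y) wall, so its label faces the robot, and the red button is at crop (193,395). Next I'll triangulate corners from the two views.

```bash
cat >> h.py <<'E'
def tri(obs):
    A=np.zeros((3,3));b=np.zeros(3)
    for cal,rc in obs:
        o,d=ray(cal,rc);d=d/np.linalg.norm(d);M=np.eye(3)-np.outer(d,d);A+=M;b+=M@o
    return np.linalg.solve(A,b)
def cal_of(n):
    f=np.load('pics/'+n+'.npz');return {'extrinsics':f['E'],'camera_matrix':f['K']}
def quad(mask):
    c=max(cv2.findContours(mask.astype(np.uint8),0,2)[0],key=cv2.contourArea)
    p=cv2.approxPolyN(c,4,ensure_convex=True)[0].astype(float)
    return p[np.argsort(p[:,1])]   # x,y px sorted by row
E
python3 - <<'E'
from h import *
c=[cal_of('w0'),cal_of('w1')]
for n,z in(('yellow_bin',.05),('ring_carton',.057),('label',.057)):
    Q=[]
    for w in(0,1):
        m=np.load(f'pics/w{w}_{n}_0.npy')
        p=quad(m); P=np.array([onz(c[w],(b,a),z)[:2] for a,b in p]);
        r=P[np.argsort(np.arctan2(*(P-P.mean(0)).T[::-1]))];Q.append((p,P))
        e=np.roll(r,-1,0)-r
        print(n,w,p.round(1).tolist(),'\n',r.round(4).tolist(),np.linalg.norm(e,axis=1).round(4),np.degrees(np.arctan2(e[:,1],e[:,0])).round(1),r.mean(0).round(4))
print('tri carton',tri([(c[w],recs) for w,recs in((0,(155,330)),(1,(206,374)))]))
# top-camera + w0 triangulation of button
ct=get_calibration('top')
print('button z.101',onz(c[0],(148.3,222.5),.101), 'tri w/ top',tri([(c[0],(148.3,222.5)),(ct,(110+405/3.2,270+305/3.2))]))
# station edges on plate z=.01 from crop pts in w0
for p in((131,255),(247,430),(365,5),(183,5)):
    print(onz(c[0],(p[1]/2.667,150+p[0]/2.667),.01))
for p in((220,195),(300,195),(228,440),(315,435)):
    print('top',onz(ct,(110+p[1]/3.2,270+p[0]/3.2),.01))
E
```

```text
yellow_bin 0 [[340.0, 105.0], [387.0, 147.0], [286.0, 171.0], [334.0, 207.0]] 
 [[0.431, -0.4586], [0.5527, -0.4945], [0.5812, -0.4023], [0.457, -0.3642]] [0.1269 0.0965 0.1299 0.098 ] [ -16.4   72.8  163.  -105.4] [ 0.5055 -0.4299]
yellow_bin 1 [[379.0, 159.0], [428.0, 200.0], [328.0, 216.0], [374.0, 252.0]] 
 [[0.4324, -0.4566], [0.552, -0.4963], [0.5817, -0.3923], [0.463, -0.3566]] [0.126  0.1082 0.124  0.1046] [ -18.4   74.1  163.3 -107. ] [ 0.5073 -0.4255]
ring_carton 0 [[324.0, 131.0], [305.0, 157.0], [356.0, 159.0], [336.0, 182.0]] 
 [[0.4727, -0.4433], [0.5181, -0.4569], [0.5379, -0.3949], [0.4906, -0.3834]] [0.0474 0.0651 0.0487 0.0626] [ -16.7   72.3  166.3 -106.6] [ 0.5048 -0.4196]
ring_carton 1 [[369.0, 185.0], [347.0, 207.0], [399.0, 209.0], [378.0, 230.0]] 
 [[0.4747, -0.4419], [0.5213, -0.4569], [0.5389, -0.3943], [0.4917, -0.3775]] [0.0489 0.065  0.0501 0.0667] [ -17.8   74.3  160.4 -104.8] [ 0.5066 -0.4177]
label 0 [[323.0, 132.0], [303.0, 156.0], [357.0, 158.0], [336.0, 181.0]] 
 [[0.4742, -0.4427], [0.5201, -0.4577], [0.5359, -0.3941], [0.4908, -0.38]] [0.0483 0.0655 0.0473 0.0649] [ -18.1   76.   162.6 -104.8] [ 0.5053 -0.4186]
label 1 [[368.0, 185.0], [399.0, 207.0], [348.0, 207.0], [379.0, 231.0]] 
 [[0.4737, -0.4443], [0.5243, -0.4553], [0.5383, -0.3928], [0.4923, -0.379]] [0.0518 0.064  0.048  0.0679] [ -12.3   77.4  163.2 -106. ] [ 0.5072 -0.4179]
tri carton [ 0.50830896 -0.41838152  0.05223956]
button z.101 [ 0.46575005 -0.27318638  0.101     ] tri w/ top [ 0.4649403  -0.27385549  0.10111333]
[ 0.50814691 -0.19180554  0.01      ]
[ 0.4342106 -0.2892912  0.01     ]
[ 0.68360352 -0.27453734  0.01      ]
[ 0.64497088 -0.1824831   0.01      ]
top [ 0.68511854 -0.19274963  0.01      ]
top [ 0.68532697 -0.27736102  0.01      ]
top [ 0.4270466  -0.20134763  0.01      ]
top [ 0.43259377 -0.29231001  0.01      ]
```

Run:
```python
from h import *
move_ptp([.50,-.40,.25],q(1.2)) if 0 else move_ptp([.56,-.24,.36],q(.05)); dwell(.2)
print(get_obs()['joint_positions'].round(2))
look('s0',('photo_station','release_top'),.101,1)
move_ptp([.50,-.42,.26],q(-.3)); dwell(.2); print(get_obs()['joint_positions'].round(2))
look('b0',('yellow_bin','ring_carton','label'),.057,1)
c=cal_of('b0')
for n,z in(('yellow_bin',.05),('ring_carton',.057),('label',.057)):
    m=np.load(f'pics/b0_{n}_0.npy'); p=quad(m); P=np.array([onz(c,(b,a),z)[:2] for a,b in p])
    r=P[np.argsort(np.arctan2(*(P-P.mean(0)).T[::-1]))];e=np.roll(r,-1,0)-r
    print(n,p.tolist(),'\n',r.round(4).tolist(),np.linalg.norm(e,axis=1).round(4),np.degrees(np.arctan2(e[:,1],e[:,0])).round(1),r.mean(0).round(4))
for psi in(-.3+1.57,-.3-1.57): print(inverse_kinematics([.507,-.418,.02],q(psi)))
for psi in(.05+1.57,.05-1.57,.05): print(inverse_kinematics([.64,-.24,.02],q(psi)))
print(get_obs()['t'])
a=cv2.imread('pics/s0.png');b=cv2.imread('pics/b0.png')
cv2.imwrite('pics/s0c.png',cv2.resize(a[0:400,200:440],(480*1,800),interpolation=2)[:0] if 0 else cv2.resize(a,(800,500),interpolation=2))
cv2.imwrite('pics/b0c.png',cv2.resize(b,(800,500),interpolation=2))
```

```text
[ 0.37  0.37 -0.04  1.5   0.02  1.27 -1.2 ]
s0 photo_station [150.0, 314.0] 0.72 9063 [0.5762, -0.2366, 0.101]
s0 release_top [133.0, 494.0] 0.19 736 [0.6107, -0.4784, 0.101]
[ 0.57  0.52  0.08  1.51 -0.05  1.11 -1.21]
b0 yellow_bin [142.0, 331.0] 0.88 5697 [0.5304, -0.444, 0.057]
b0 ring_carton [165.0, 318.0] 0.6 1998 [0.509, -0.4209, 0.057]
b0 label [165.0, 321.0] 0.62 2042 [0.5076, -0.4244, 0.057]
yellow_bin [[367.0, 111.0], [286.0, 112.0], [289.0, 211.0], [364.0, 211.0]] 
 [[0.4322, -0.4598], [0.5518, -0.4939], [0.5784, -0.4031], [0.4606, -0.367]] [0.1244 0.0946 0.1232 0.0971] [ -15.9   73.7  163.  -107. ] [ 0.5058 -0.431 ]
ring_carton [[344.0, 144.0], [294.0, 146.0], [344.0, 185.0], [296.0, 187.0]] 
 [[0.4754, -0.4443], [0.5239, -0.4577], [0.5389, -0.4004], [0.4903, -0.3869]] [0.0502 0.0592 0.0505 0.0593] [ -15.5   75.3  164.4 -104.5] [ 0.5071 -0.4223]
label [[344.0, 144.0], [295.0, 146.0], [344.0, 186.0], [295.0, 189.0]] 
 [[0.4742, -0.444], [0.5239, -0.4577], [0.5386, -0.4016], [0.4882, -0.3849]] [0.0515 0.0581 0.053  0.0607] [ -15.5   75.3  161.7 -103.4] [ 0.5062 -0.422 ]
[ 0.77697384  0.83717426 -0.23047412  1.61247727  0.25959919  0.72215007
  0.12362301]
[ 0.39332732  0.85474167  0.33903971  1.63903853 -0.39232259  0.7158114
 -2.51736053]
[ 0.49996059  0.88371304 -0.31969712  1.52959196  0.35079403  0.78530023
  0.08896803]
[ 0.12359348  0.87646906  0.26083902  1.55680771 -0.29586429  0.74738873
 -2.57808998]
[ 0.31082692  0.85895692 -0.02732757  1.54333963  0.03069685  0.73971543
 -1.25050086]
5.7583
```

View pics/s0c.png

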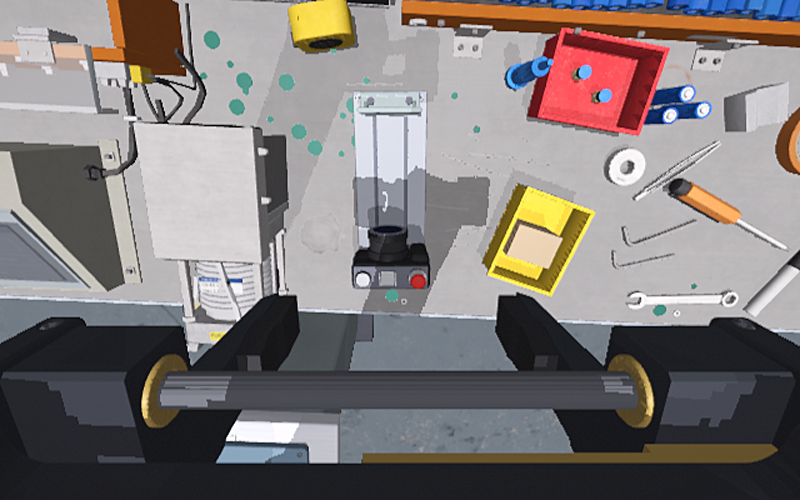

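View pics/b0c.png

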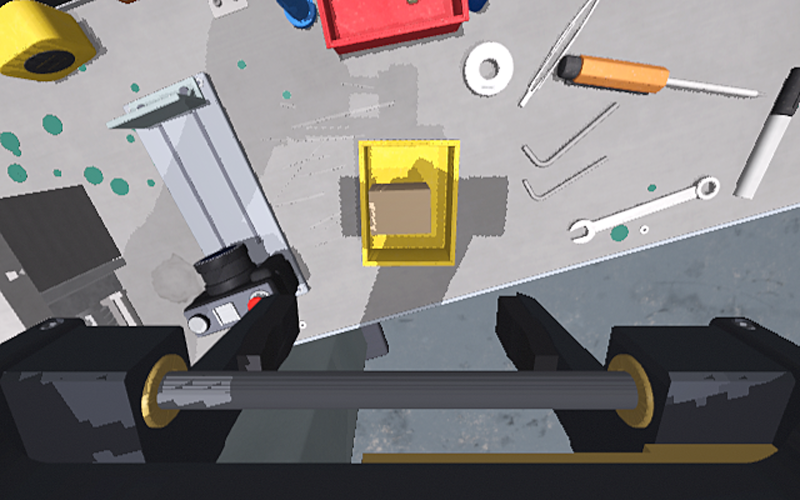

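Both views are clear: the carton's top face is at b0c (370–430, 190–235). The dark band above it is its far face, so the mask centre is about 3 mm too far in +x. Next I'll zoom in on the station for a pose fit.

Run:
```python
import cv2,numpy as np
a=cv2.imread('pics/s0.png')[65:235,270:355];b=cv2.imread('pics/w1.png')[20:220,210:340]
a=cv2.resize(a,None,fx=3.5,fy=3.5,interpolation=2);b=cv2.resize(b,None,fx=3,fy=3,interpolation=2)
c=np.zeros((600,800,3),np.uint8);c[:a.shape[0],:a.shape[1]]=a;c[:b.shape[0],400:400+b.shape[1]]=b
cv2.imwrite('pics/st.png',c)
```

```text
(no output)
```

View pics/st.png

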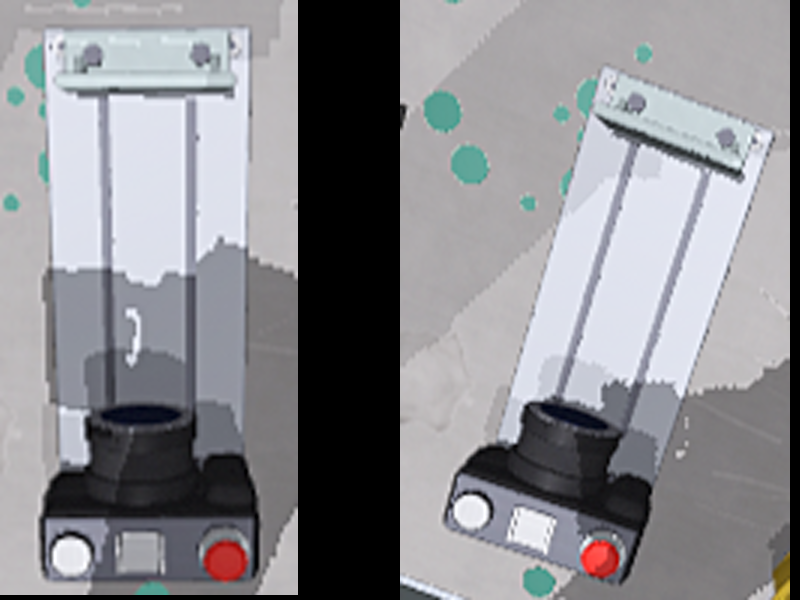

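Run:
```python
from h import *
from scipy.optimize import least_squares
S=lambda x,y:(x/3.5+270,y/3.5+65); W=lambda x,y:((x-400)/3+210,y/3+20)
M={'pl':(.1275,.047,.01),'pr':(.1275,-.047,.01),'cl':(-.099,.049,.086),'cr':(-.099,-.049,.086),'bt':(None,-.033,.101)}
O=[('s0','pl',S(45,29)),('s0','pr',S(251,29)),('s0','cl',S(42,578)),('s0','cr',S(257,578)),('s0','bt',S(226,561)),
('w1','pl',W(605,66)),('w1','pr',W(774,132)),('w1','cl',W(446,524)),('w1','cr',W(623,586)),('w1','bt',W(600,558)),('w0','bt',(150+193/2.667,395/2.667))]
C={n:cal_of(n) for n in('s0','w1','w0')}
def res(p,full=0):
    r=[]
    for n,k,uv in O:
        m=M[k]; mx=p[3] if m[0] is None else m[0]
        c,s=np.cos(p[2]),np.sin(p[2]); P=[p[0]+c*mx-s*m[1],p[1]+s*mx+c*m[1],m[2]]
        r.append(proj(C[n],P)[0]-uv)
    return np.array(r) if full else np.ravel(r)
f=least_squares(res,[.55,-.24,.03,-.08],loss='soft_l1')
print(f.x,np.degrees(f.x[2]));[print(o[:2],r.round(1)) for o,r in zip(O,res(f.x,1))]
x,y,a,bx=f.x;c,s=np.cos(a),np.sin(a)
for n,m in(('stand',(.09,0)),('button',(bx,-.033))):print(n,x+c*m[0]-s*m[1],y+s*m[0]+c*m[1])
# triangulate heights
g={(n,k):uv[::-1] for n,k,uv in O}
for k in('pl','pr','cr','bt'):print(k,tri([(C[n],g[n,k]) for n in C if (n,k) in g]))
# bottle: base location & backstop
print('bottle base top-cam',onz(get_calibration('top'),(110+185/3.2,270+402/3.2),0), 's0',onz(C['s0'],(80/1.25,512/1.25),0))
```

```text
[ 0.55273302 -0.23461174  0.0527237  -0.08880352] 3.0208457619637863
('s0', 'pl') [-0.5  1.4]
('s0', 'pr') [0.7 1.1]
('s0', 'cl') [-0.6 -2.6]
('s0', 'cr') [ 1.2 -2.9]
('s0', 'bt') [ 0.3 -0.2]
('w1', 'pl') [-1.3  1.3]
('w1', 'pr') [0.2 2. ]
('w1', 'cl') [-1.6 -3.1]
('w1', 'cr') [ 2. -3.]
('w1', 'bt') [0.3 0.3]
('w0', 'bt') [-0.5 -0.1]
stand 0.6426079552453997 -0.22986880893948003
button 0.4657919674498105 -0.27224577028935115
pl [ 0.68021018 -0.18136506  0.00618639]
pr [ 0.68373052 -0.27323889  0.01749857]
cr [ 0.44783618 -0.28814777  0.07837781]
bt [ 0.46482418 -0.27194594  0.09821403]
bottle base top-cam [ 0.69762853 -0.38666318  0.        ] s0 [ 0.70387116 -0.3806429   0.        ]
```

```bash
cat >> h.py <<'E'
ST=np.array([.5565,-.2346]);SA=np.radians(3.02)
def st(x,y,z): c,s=np.cos(SA),np.sin(SA);return np.array([ST[0]+c*x-s*y,ST[1]+s*x+c*y,z])
def rep(s):
    o=get_obs();print(s,round(o['t'],2),o['ee_pos'].round(4),'F',o['force'].round(2),'w',round(o['width'],4),'ff',round(o['finger_force'],2))
E
python3 - <<'E'
from h import *
psi=np.radians(90-16.5);C=[.5045,-.4217]
set_gripper(.064,15)
move_ptp([*C,.12],q(psi)); rep('above')
movel([*C,.06],rate=.12);rep('60');movel([*C,.021],rate=.06); dwell(.1);rep('down')
set_gripper(.02,15);dwell(.2);rep('grip')
movel([*C,.05],rate=.08);rep('lift'); movel([*C,.17],rate=.15);rep('up')
save(grab_frame('scene'),'lift')
cv2.imwrite('pics/liftc.png',cv2.resize(cv2.imread('pics/lift.png')[160:320,280:480],(800,600)))
E
```

```text
above 7.54 [ 0.5047 -0.422   0.1204] F [-0.71  0.31  0.87] w 0.0642 ff 0.0
60 8.19 [ 0.5049 -0.4219  0.0604] F [0.56 0.32 0.13] w 0.0641 ff 0.0
down 9.09 [ 0.5048 -0.4219  0.0215] F [-0.21  0.23 -0.51] w 0.0637 ff 0.0
grip 9.72 [ 0.5043 -0.4217  0.0212] F [-2.23  1.7   3.19] w 0.044 ff 14.97
lift 10.23 [ 0.5047 -0.4219  0.0506] F [ 0.04  0.15 -2.04] w 0.0441 ff 14.97
up 11.18 [ 0.5038 -0.4212  0.1688] F [-0.28  0.24 -1.62] w 0.0437 ff 14.97
```

View pics/liftc.png

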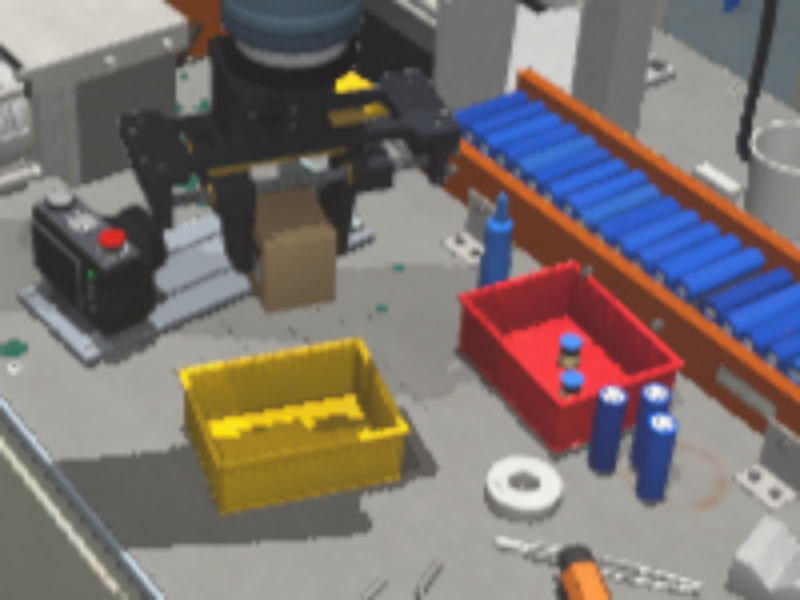

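The carton is held upright above the empty bin, and the bin hasn't moved. Now I'll place it.

Run:
```python
from h import *
psi=SA+np.pi/2
move_ptp(st(.060,0,.17),q(psi)); rep('over')
movel(st(.060,0,.045),rate=.15)
z=.045
while z>.026:
    z-=.0015; movel(st(.060,0,z),rate=.03); 
    f=get_obs()['force'][2]
    if f>0.8: break
rep('touch')
set_gripper(.054);dwell(.2);rep('open')
movel(st(.060,0,.13),rate=.15)
set_gripper(.086)
move_ptp(st(-.02,0,.27),q(SA));dwell(.2);rep('look')
look('p0',('ring_carton','label','photo_station'),.065,1)
save(grab_frame('scene'),'sc1')
a=cv2.imread('pics/p0.png')[0:300,170:470];b=cv2.imread('pics/sc1.png')[170:290,290:410]
cv2.imwrite('pics/pp.png',np.hstack([cv2.resize(a,(400,400)),cv2.resize(b,(400,400),interpolation=2)]))
```

```text
over 12.12 [ 0.6152 -0.2344  0.1696] F [-0.37 -0.3  -2.29] w 0.0437 ff 14.97
touch 15.85 [ 0.6167 -0.2315  0.0289] F [-0.15 -0.21  2.46] w 0.0438 ff 14.98
open 16.41 [ 0.6131 -0.2318  0.0283] F [-10.98   0.34   9.28] w 0.0541 ff 5.89
look 19.27 [ 0.5365 -0.2356  0.2694] F [ 0.25  0.33 -0.17] w 0.086 ff 0.0
p0 ring_carton [100.0, 318.0] 0.7 2093 [0.6183, -0.2312, 0.065]
p0 label [99.0, 319.0] 0.98 2100 [0.6188, -0.2326, 0.065]
p0 photo_station [158.0, 315.0] 0.61 11956 [0.5514, -0.2312, 0.065]
```

View pics/pp.png

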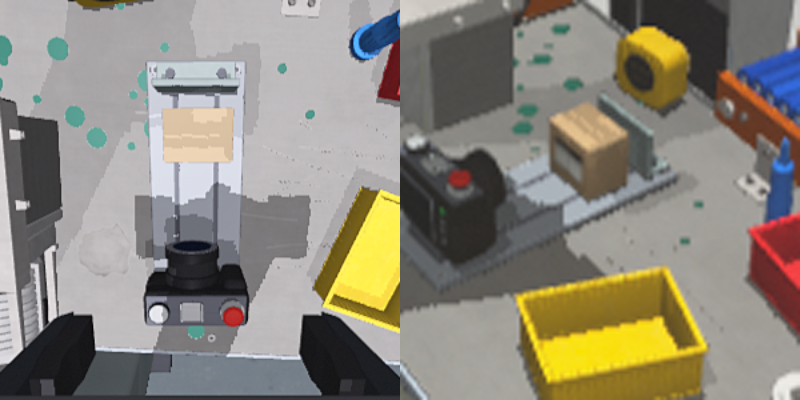

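The label faces the lens, and the carton stands upright, centred, about 20 mm short of the backstop. Next I'll regrasp across y and slide it home.

Run:
```python
from h import *
z=.030;x=.060
move_ptp(st(x,0,.13),q(SA));movel(st(x,0,z),rate=.12);dwell(.1);rep('down')
set_gripper(.05,6);dwell(.2);rep('grip');f0=get_obs()['force']
movel(st(x+.010,0,z),rate=.05);x+=.010
while x<.098:
    x+=.001;movel(st(x,0,z),rate=.02);f=get_obs()['force']-f0
    if f[0]<-6: break
rep('contact %.3f'%x); dwell(.2); rep('')
set_gripper(.080);dwell(.2);rep('open')
movel(get_obs()['ee_pos']+[0,0,.11],rate=.15)
move_ptp(st(0,0,.25),q(SA));dwell(.2);rep('look')
look('p1',('ring_carton','label'),.065,1)
a=cv2.imread('pics/p1.png')[0:200,220:420]
cv2.imwrite('pics/pp1.png',cv2.resize(a,(600,600),interpolation=2))
```

```text
down 21.28 [ 0.6172 -0.2317  0.0311] F [ 0.44 -0.41 -0.52] w 0.0861 ff 0.0
grip 21.99 [ 0.6165 -0.2315  0.0302] F [-1.1  -0.18  2.61] w 0.0597 ff 5.99
contact 0.083 25.59 [ 0.6368 -0.2303  0.0292] F [-7.29  0.55  2.15] w 0.0602 ff 6.0
 25.79 [ 0.6368 -0.2303  0.0292] F [-7.4   0.19  2.97] w 0.0602 ff 6.0
open 26.48 [ 0.6394 -0.2302  0.03  ] F [ 0.5  -0.17  0.53] w 0.0801 ff 0.0
look 28.17 [ 0.5566 -0.2338  0.2478] F [-0.57  0.18 -0.28] w 0.0801 ff 0.0
p1 ring_carton [103.0, 318.0] 0.81 2391 [0.6341, -0.2296, 0.065]
p1 label [101.0, 318.0] 0.61 2386 [0.6361, -0.2292, 0.065]
```

View pics/pp1.png

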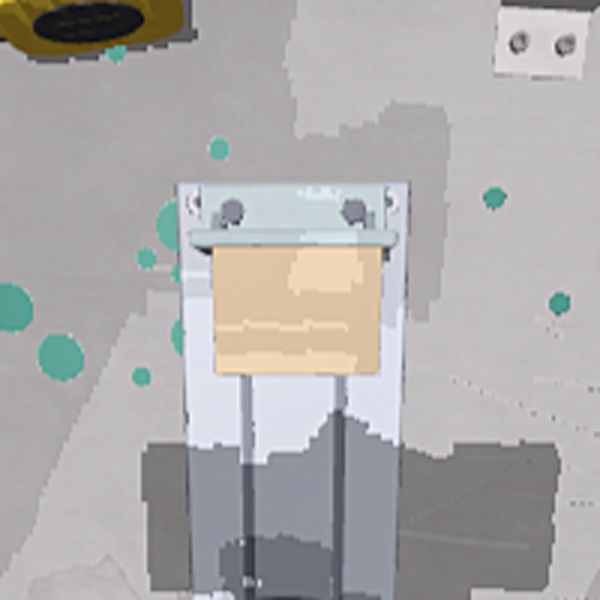

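The carton is flush, square and within about 1 mm of centre (carton mid at column 297, backstop mid at 293.5, scale 2.8 px/mm). Next I'll confirm the button position by colour and hover over it.

Run:
```python
from h import *
for n in('w0','w1','s0','b0','p0','p1'):
    im=cv2.imread(f'pics/{n}.png');c=cal_of(n)
    b,g,r=[im[...,i].astype(int) for i in range(3)]
    m=((r>140)&(g<60)&(b<60)).astype(np.uint8)
    k,l,s,ce=cv2.connectedComponentsWithStats(m)
    for i in range(1,k):
        P=onz(c,ce[i][::-1],.101)
        if s[i,4]>20 and np.hypot(P[0]-.465,P[1]+.272)<.03: print(n,s[i,4],ce[i].round(1),P.round(4))
print(inverse_kinematics([.465,-.272,.1],q(SA)))
```

```text
w0 51 [222.  147.9] [ 0.466  -0.2724  0.101 ]
w1 68 [277.5 206.6] [ 0.4658 -0.2731  0.101 ]
s0 108 [334.  224.9] [ 0.4659 -0.2709  0.101 ]
b0 43 [202.4 241.9] [ 0.4705 -0.2705  0.101 ]
p0 174 [344.5 237.2] [ 0.4664 -0.2707  0.101 ]
p1 182 [346.3 261.4] [ 0.4667 -0.2706  0.101 ]
[ 0.45433642  0.54640271 -0.01105654  1.93113311  0.00932115  0.66410506
 -1.08053797]
```

Run:
```python
from h import *
B=[.466,-.2715]
set_gripper(0.0,10)
move_ptp([*B,.15],q(SA));movel([*B,.108],rate=.06);dwell(.2)
def F(n=4):
    v=[]
    for _ in range(n): dwell(.02); v.append(get_obs()['force'][2])
    return np.mean(v)
f0=F(8);rep('hover');z=.105;movel([*B,z],rate=.03)
log=[]
while z>.090:
    z-=.0004;movel([*B,z],rate=.03);f=F()-f0;o=get_obs();log.append((round(z,4),round(o['ee_pos'][2],4),round(f,2),round(o['t'],2)))
    if f>3.0: break
half=f>3.0
h=[]
if half:
    for _ in range(9): dwell(.1);h.append(round(get_obs()['force'][2]-f0,2))
    full=False
    while z>.082:
        z-=.001;movel([*B,z],rate=.04);f=F(2)-f0;o=get_obs();log.append((round(z,4),round(o['ee_pos'][2],4),round(f,2),round(o['t'],2)))
        if f>9: full=True;break
    if full: dwell(.15);rep('full')
    movel([*B,.16],rate=.12)
print(*log,sep='\n');print(h);rep('end')
```

```text
hover 31.32 [ 0.4661 -0.2716  0.1082] F [ 0.39  0.14 -0.2 ] w 0.0005 ff 0.0
full 39.13 [ 0.4661 -0.2715  0.0947] F [-2.11  0.43 10.81] w 0.0004 ff 5.25
(0.1046, np.float64(0.1046), np.float64(0.01), 31.88)
(0.1042, np.float64(0.1042), np.float64(-0.33), 32.2)
(0.1038, np.float64(0.1038), np.float64(-0.48), 32.52)
(0.1034, np.float64(0.1034), np.float64(-0.43), 32.83)
(0.103, np.float64(0.103), np.float64(-0.16), 33.15)
(0.1026, np.float64(0.1026), np.float64(-0.16), 33.47)
(0.1022, np.float64(0.1022), np.float64(-0.18), 33.78)
(0.1018, np.float64(0.1019), np.float64(1.21), 34.1)
(0.1014, np.float64(0.1014), np.float64(0.84), 34.42)
(0.101, np.float64(0.101), np.float64(0.66), 34.73)
(0.1006, np.float64(0.1006), np.float64(1.37), 35.05)
(0.1002, np.float64(0.1002), np.float64(1.35), 35.37)
(0.0998, np.float64(0.0998), np.float64(1.72), 35.68)
(0.0994, np.float64(0.0994), np.float64(1.32), 36.0)
(0.099, np.float64(0.099), np.float64(1.69), 36.32)
(0.0986, np.float64(0.0986), np.float64(1.97), 36.63)
(0.0982, np.float64(0.0984), np.float64(4.39), 36.95)
(0.0972, np.float64(0.0972), np.float64(5.37), 38.13)
(0.0962, np.float64(0.0963), np.float64(5.53), 38.42)
(0.0952, np.float64(0.0953), np.float64(6.63), 38.7)
(0.0942, np.float64(0.0947), np.float64(10.28), 38.98)
[np.float64(4.99), np.float64(4.95), np.float64(4.8), np.float64(3.6), np.float64(4.99), np.float64(3.75), np.float64(5.29), np.float64(4.97), np.float64(4.92)]
end 39.83 [ 0.4653 -0.2711  0.1591] F [ 0.98  0.31 -0.53] w 0.0003 ff 0.0
```

The press log reads cleanly: contact at z ≈ 0.1019, first stop at 0.0984 held for about 1 s, bottomed at 0.0947, then released. I'll retreat and check once more.

Run:
```python
from h import *
move_ptp(st(0,0,.25),q(SA));dwell(.2);rep('look')
look('f0',('ring_carton','yellow_bin'),.065,1)
a=cv2.imread('pics/f0.png')[0:300,170:470];b0=cv2.imread('pics/p1.png')[0:300,170:470]
d=cv2.absdiff(a[:150],b0[:150]).max(2);print('diff px',(d>40).sum())
cv2.imwrite('pics/ff.png',cv2.resize(a,(600,600),interpolation=2))
```

```text
look 40.62 [ 0.5542 -0.2356  0.2482] F [ 0.18 -0.29 -0.04] w 0.0005 ff 0.0
f0 yellow_bin [210.0, 464.0] 0.67 8343 [0.5185, -0.4115, 0.065]
diff px 3585
```

View pics/ff.png

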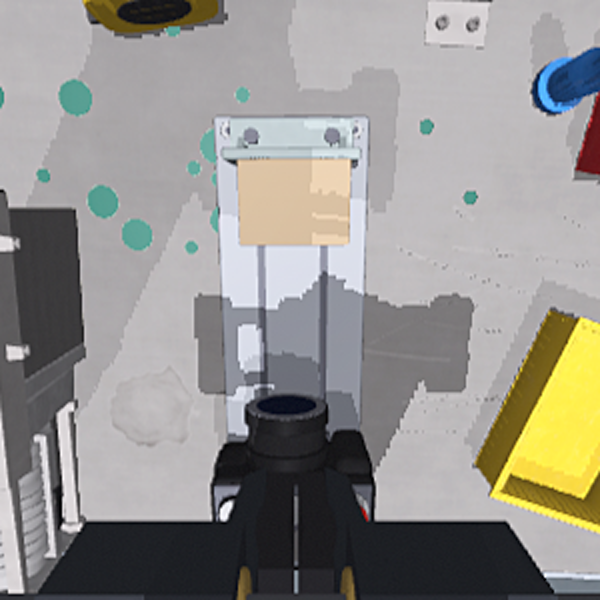

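The carton still stands flush and square against the backstop, about 1.5 mm off centre, and everything else is where it was.

```bash
python3 -c "
from workcell import *
print(finish_job())"
```

```text
the job is handed in; nothing more can be done
None
```

I handed the job in at about 41 s: the carton stands flush and square against the backstop, about 1.5 mm off centre, with its label facing the lens, and the shutter was held about 1 s at its first stop, pressed fully and released; a finger pressed the backstop with about 11 N when I first set the carton down.

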